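Close the wiring boxes with their plaster covers

ROBOT

A 6-joint arm with a two-finger parallel gripper is mounted at the origin on a cart in front of the work surface, level with it; the furniture and walls round the work are solid. World frame = base frame: x ahead of the robot, y to its left, z up, the work surface at z = 0. Lengths are in m, angles in rad, forces in N, time in s.
With the tool pointing down it reaches from about 0.275 to 0.825 m from the base axis. Payload 5.2 kg.
Tool frame: the origin (TCP) lies at the very end of the fingers, on their centre line; the grasp point (between the pads) lies bot.grip_point_offset behind it (bot.grip_point_offset is the distance from the TCP to the grasp point, in m); z points along the fingers, y is the line along which they close (so a half turn about z gives the same grasp; the last joint's range is limited). The gripper opens to 93 mm and grips with 3 to 60 N. Pads are 15 mm wide; open, the fingers measure 128 mm over their backs; the gripper's body (75 mm by 188 mm) begins 65 mm behind the grasp point.
Start: joints at [1, 0.259, 1.535, -0, 1.348, -0.203], TCP at [0.198, 0.513, 0.219] pointing down, gripper open.
Joint ranges: [-3.14, 3.14], [-0.91, 2.08], [0.19, 2.58], [-1.22, 4.36], [0.22, 2.71], [-3.12, 3.12]. Speed limits (rad/s): [2.57, 2.57, 3.14, 3.14, 3.14, 3.14].

INTERFACE

Orientations are given as a rotation vector (axis times angle).
In Python, from plant import bot, snapshot, job, models gives the robot as it stands.
- The arm moves only by the tool carry_out, never from a script. Its argument "commands" is a list that holds one entry, the list of rows, each a list of 6 numbers: the shift along the world's x, y, z in mm, then the turn, a rotation vector about the world's x, y, z in degrees. In form: [[[dx, dy, dz, rx, ry, rz], ...]]. A call has 1 to 10 rows; each row is the pose to reach, as a shift and turn from the pose commanded when the call began; what a row does not reach only later rows make up. A row lasts 1/8 s, in which the tool goes at most 62.5 mm and 10.7 degrees, less where a joint would pass 70% of its speed; a pose out of reach is approached as far as the arm can. A call with a gripper value outside its range is refused whole. "grip" is the opening in per cent of the stroke, from 0 (shut) to 100 (fully open), set as the call begins (left out, the last holds). The fingers move at their own pace and stop on an object; "newtons" is the grip in N (left out, the last holds). Time passes only in rows, so rows that repeat a pose let the fingers close. It gives the time, the measured TCP pose, the force, the opening and the grip force at its end, in the units of the state.
- bot.get_obs(): the state, without advancing time (a new reading comes with each control period).
- snapshot(name): name is "scene" or "top" or "wrist"; returns a dict with "pixels" (480x640x3 uint8, red, green, blue), "range_z" (480x640 float32, m along the optical axis (not along the pixel's ray), 0 where there is no reading), "fx", "fy", "cx", "cy" (pixels), "pose" (4x4, takes a point from camera to world coordinates). Camera axes: x right, y down, z forward; pixel columns grow to the right and rows downward; lengths in m; the calibration is good to about 2 mm. A picture is of the moment at which its call begins.
- job.job_done(): hands the job in; it is judged then, once.
Trained networks look in the newest picture that a camera, given by its name, has taken for a name from the list of things; names that differ only in an ending like _2 or _b are one class to them, and where a whole thing is asked for, a point or a joint stands for the part that bears it (a point fixed in the world has none). Each returns a list of dicts, best first, with "confidence" (0 to 1); they miss things now and then, are a little off and sometimes report something else, mostly with a low value. They report only what shows in the picture. A call takes as long as a camera call. They do not tell look-alikes from the thing itself.
- models.recognise(camera, target): "point" ([x, y, z] in m, in world coordinates, good to about 4 mm: the middle of the surface that is visible of it).
- models.outline_of(camera, target): "region" (480x640 bool, what is visible of it).
- models.pinpoint(camera, target): "point" ([x, y, z] in m, in world coordinates, good to about 4 mm: a listed point, or the origin of a listed thing).
The state is a dict: "time": time; "joints": joint angles; "dq": joint speeds; "tau": joint torques, N m; "eef_pos": TCP position; "orientation": TCP orientation; "contact_force": force on the tool from outside, world axes, zero at the start; "torque": the same for the moment, N m; "width": finger opening in m; "finger_force": force on a finger pad.
Only numpy, scipy, OpenCV 4.12 (cv2) and the standard library are available. Lean on these libraries where they do the work, as an engineer would, in place of code of your own. Each camera call takes 0.05 s, during which the arm holds its last target. There are 200 camera calls.

TASK

These wiring boxes are about to be plastered in: close each of the four open boxes with the orange plaster cover of its own shape and size, pushed fully home so that its plate lies flat on the box's rim all round, and leave the boxes standing upright on the desk. Do not disturb the tape measure and the black roll of tape.

Things in the scene. Friction and masses are not known exactly. Their poses are not given: they have to be found in the camera images.
- cover_square_tab (a point): Orange cover: square plate, 74 mm along x by 76 mm along y, 3 mm thick, on 16 mm prongs slanting in to the tips (8 mm lead-in, 3.5 mm play when home). Lies plate up, plate top 19 mm above the desk. On the plate's middle an upright grip tab, 12 mm thick along x, 30 mm wide along y, 30 mm high. Under 0.1 kg. Point: middle of the tab, 15 mm above the plate's top face; z up out of the plate.
- cover_double_tab (a point): Orange cover: long wide plate, 76 mm along x by 138 mm along y, 3 mm thick, on 16 mm prongs slanting in to the tips (8 mm lead-in, 3.5 mm play when home). Lies plate up, plate top 19 mm above the desk. On the plate's middle an upright grip tab, 12 mm thick along x, 30 mm wide along y, 30 mm high. Under 0.1 kg. Point: middle of the tab, 15 mm above the plate's top face; z up out of the plate.
- cover_narrow_tab (a point): Orange cover: long narrow plate, 52 mm along x by 102 mm along y, 3 mm thick, on 16 mm prongs slanting in to the tips (8 mm lead-in, 3.5 mm play when home). Lies plate up, plate top 19 mm above the desk. On the plate's middle an upright grip tab, 12 mm thick along x, 30 mm wide along y, 30 mm high. Under 0.1 kg. Point: middle of the tab, 15 mm above the plate's top face; z up out of the plate.
- cover_round_tab (a point): Orange cover: round plate, 76 mm across, 3 mm thick, on 16 mm prongs slanting in to the tips (8 mm lead-in, 3.5 mm play when home). Lies plate up, plate top 19 mm above the desk. On the plate's middle an upright grip tab, 12 mm thick along x, 30 mm wide along y, 30 mm high. Under 0.1 kg. Point: middle of the tab, 15 mm above the plate's top face; z up out of the plate.
- box_square: White plastic back box for a single socket, square: 68 mm along x by 69 mm along y outside, 35 mm high, walls 2 mm, a grey steel plate on its floor; two screw lugs inside, in the middle of the +y and -y walls. Its cover goes on with its y along the box's y, either way round. Loose, open side up. Origin: centre of its underside; z up.
- box_double: Galvanised steel back box for a double socket: 70 mm along x by 132 mm along y outside, 35 mm high, walls 2 mm; screw lugs inside, in the middle of the two short ends. Its cover goes on with its y along the box's y, either way round. Loose, open side up. Origin: centre of its underside; z up.
- box_narrow: Narrow galvanised steel switch box: 46 mm along x by 96 mm along y outside, 28 mm high, walls 2 mm; screw lugs inside, in the middle of the two short ends. Its cover goes on with its y along the box's y, either way round. Loose, open side up. Origin: centre of its underside; z up.
- box_round: Round grey plastic flush box, 70 mm across outside, 40 mm high, walls 2.5 mm, no lugs. Its cover goes on at any turn. Loose, open side up. Origin: centre of its underside; z up.
- tape_measure_mid (a point): Black and orange tape measure lying on its side, 62 x 83 x 38 mm; a bystander. The point is half-way up, above the centre of its underside.
- tape_roll_mid (a point): Roll of black insulating tape lying flat, 66 mm across, 18 mm high; a bystander. The point is its centre, 9 mm up.
Not all that is in view belongs to the job. Leave any purple look-alike of the part that bears cover_narrow_tab alone.

How it is judged:
By the outcome, as a careful person would: the job done as asked, in the order asked, and still so for the second after the job is handed in, with the robot touching nothing.
It also fails if it takes over 112 s, if anything falls off the work surface, if the arm or the gripper's body presses on something with over 40 N, if the wrist force passes 120 N, or if a joint passes its speed limit or range.

## Working session

There is one attempt and no reset: what is moved stays moved. The work goes in short steps, Python scripts to look and compute and a tool call to move; the robot and the scene stay as the last step left them, time stands still between calls to the robot, and variables do not carry over. Pictures are saved under pics/ and viewed, at most 14 in all, crops included, and the job is handed in when it is done.

Besides the shell and the picture viewer there is one more tool, called after ">>>" as name([rows], argument=value, ...), one row to a line, values as JSON. carry_out: Moves the arm, as the interface text tells. Its arguments: {"type":"object","properties":{"commands":{"type":"array","items":{"type":"array","items":{"type":"array","items":{"type":"number"}}}},"grip":{"type":"number"},"newtons":{"type":"number"}},"required":["commands"]}

```bash
ls; mkdir -p pics
python3 - <<'E'
from plant import bot,snapshot
import cv2
for n in("top","scene"):
    s=snapshot(n); cv2.imwrite(f"pics/{n}0.png",s["pixels"][:,:,::-1]); print(n,s["pose"].round(3).tolist(),s["fx"])
print(bot.get_obs(),bot.grip_point_offset)
E
```

```text
pics
top [[-0.003, -0.997, 0.082, 0.355], [-1.0, 0.003, 0.004, -0.017], [-0.004, -0.082, -0.997, 1.488], [0.0, 0.0, 0.0, 1.0]] 595.081519630159
scene [[0.466, -0.43, 0.773, -0.688], [-0.885, -0.209, 0.417, -0.635], [-0.018, -0.878, -0.478, 0.79], [0.0, 0.0, 0.0, 1.0]] 574.9502491748228
{'time': 0.1, 'joints': array([ 1.00022736e+00,  2.59229564e-01,  1.53593284e+00,  3.28611231e-05,
        1.34802302e+00, -2.02803232e-01]), 'dq': array([ 0.00138073, -0.00196658, -0.00163585, -0.00030052, -0.00043313,
       -0.00012788]), 'tau': array([ 1.79779818e-03, -4.38206971e+01, -2.84645122e+01,  7.20141130e-02,
        3.62217310e-02, -8.46450121e-06]), 'eef_pos': array([0.19744694, 0.51282401, 0.21793905]), 'orientation': array([-5.74330871e-01, -3.08800631e+00,  2.29775130e-03]), 'contact_force': array([ 0.31497972,  1.08178734, -0.70060732]), 'torque': array([-0.03462968,  0.02376357,  0.02755324]), 'finger_force': 0.0, 'width': 0.09295364125313278} 0.0188
```

View pics/top0.png

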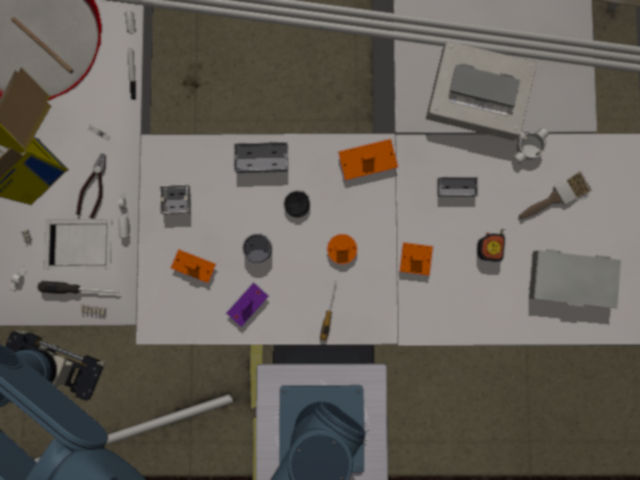

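View pics/scene0.png

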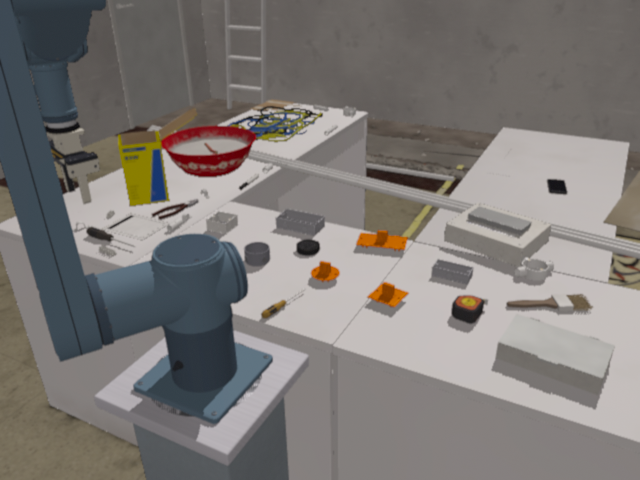

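The top view shows orange covers at: double (368,160), round (342,250), square (417,260), narrow (193,267). The purple look-alike is at (247,305), to be left alone. Boxes are at: double (261,158), square (175,199), round (257,250), narrow (457,187). Tape roll is at (297,204) and tape measure at (491,247).

```bash
cat > h.py <<'E'
import numpy as np, cv2
from plant import bot,snapshot,job,models
from scipy.spatial.transform import Rotation as R
def cloud(s):
    z=s["range_z"]; v,u=np.mgrid[:480,:640]
    P=np.stack([(u-s["cx"])/s["fx"]*z,(v-s["cy"])/s["fy"]*z,z],-1)
    W=P@s["pose"][:3,:3].T+s["pose"][:3,3]; W[z==0]=np.nan; return W
def rect(p):
    # centre mm, sides (short,long) mm, direction of long side in deg about z
    (c,(w,h),a)=cv2.minAreaRect((p*1000).astype(np.float32))
    if w>h: w,h=h,w
    else: a+=90
    return np.round(c,1),round(w,1),round(h,1),round((a+90)%180-90,1)
def blobs(m,W,minpx=40):
    n,l,st,c=cv2.connectedComponentsWithStats(m.astype(np.uint8))
    for i in range(1,n):
        if st[i,4]<minpx: continue
        p=W[l==i]; print(c[i].round(),st[i,4],"rect",*rect(p[:,:2]),"z",np.percentile(p[:,2],[5,50,95]).round(3))
def orange(s):
    h=cv2.cvtColor(s["pixels"],cv2.COLOR_RGB2HSV); return (h[...,0]>4)&(h[...,0]<20)&(h[...,1]>170)&(h[...,2]>90)
E
python3 - <<'E'
from h import *
s=snapshot("top"); W=cloud(s); z=W[...,2]
print("orange plates"); blobs(orange(s)&(abs(z-.019)<.008),W)
print("tabs"); blobs(orange(s)&(abs(z-.049)<.008),W,8)
print("others"); m=(z>.009)&(z<.06)&~orange(s)&(W[...,0]>.15)&(W[...,0]<.85); blobs(m,W)
print("pipes"); blobs((z>.2)&(W[...,0]>.3),W)
w=snapshot("wrist"); c=w["pose"]; o=bot.get_obs(); Rt=R.from_rotvec(o["orientation"]).as_matrix()
print("cam in tool",(Rt.T@(c[:3,3]-o["eef_pos"])).round(3),(Rt.T@c[:3,:3]).round(2).tolist(),w["fx"],Rt.round(2).tolist())
E
```

```text
orange plates
[367. 159.] 1326 rect [ 659.7 -120.7] 72.8 135.0 -75.7 z [0.015 0.02  0.025]
[342. 248.] 502 rect [435.5 -54.6] 66.9 69.7 -0.6 z [0.014 0.02  0.025]
[416. 258.] 636 rect [ 411.1 -237.4] 70.5 71.3 82.4 z [0.015 0.02  0.025]
[193. 265.] 614 rect [395.2 312.1] 48.6 98.8 67.9 z [0.014 0.019 0.024]
tabs
[368. 157.] 62 rect [ 660.5 -120. ] 12.3 30.0 -76.1 z [0.044 0.049 0.054]
[342. 248.] 64 rect [436.8 -53.8] 12.6 27.8 -84.1 z [0.043 0.049 0.054]
[417. 258.] 66 rect [ 412.2 -236.3] 12.9 29.9 82.5 z [0.042 0.048 0.053]
[497. 255.] 9 rect [ 418.3 -432.4] 6.9 10.6 57.3 z [0.041 0.043 0.044]
[190. 265.] 68 rect [396.  313.5] 13.1 29.7 68.0 z [0.043 0.048 0.054]
others
[486. 117.] 2703 rect [ 786.2 -433.6] 184.4 317.5 63.4 z [0.015 0.055 0.06 ]
[132.  93.] 74 rect [834.3 474.6] 16.5 31.1 5.3 z [0.01  0.016 0.022]
[ 96. 131.] 57 rect [735.4 562.5] 13.5 32.7 62.3 z [0.011 0.02  0.027]
[ 44. 177.] 628 rect [631.3 678.9] 86.7 170.6 -4.9 z [0.012 0.034 0.057]
[359. 147.] 85 rect [ 694.4 -108.6] 29.4 139.5 -64.4 z [0.013 0.02  0.024]
[259. 156.] 436 rect [666.2 147.3] 71.6 133.7 -88.3 
[... 1248 characters left out ...]
0.02  0.028]
[194. 273.] 81 rect [377.2 311.2] 26.7 29.5 0.8 z [0.015 0.019 0.028]
[ 15. 278.] 64 rect [367.  753.9] 16.8 25.2 -30.3 z [0.011 0.018 0.025]
[ 64. 288.] 556 rect [340.5 595.6] 30.0 195.4 86.4 z [0.013 0.023 0.031]
[246. 304.] 877 rect [301.2 179.3] 52.3 102.1 -41.5 z [0.014 0.02  0.047]
[325. 325.] 195 rect [256.7 -15.5] 19.7 89.6 -12.8 z [0.011 0.017 0.024]
[ 91. 309.] 56 rect [289.4 561.8] 14.4 37.0 81.4 z [0.01  0.012 0.018]
pipes
[ 21. 115.] 3061 rect [694.8 661.7] 116.0 214.3 -43.3 z [0.214 0.245 0.277]
cam in tool [ 0.085  0.001 -0.166] [[-0.0, -0.95, -0.3], [1.0, 0.0, -0.0], [0.0, -0.3, 0.95]] 399.5649222038599 [[-0.93, 0.36, -0.0], [0.36, 0.93, -0.0], [0.0, -0.0, -1.0]]
```

Two things match the narrow cover: orange at (193,267) and purple at (247,305). The orange one fits, since the purple is the look-alike to leave alone. I'll hover over it and confirm with a wrist crop.

>>> carry_out([
  [[198, -200, -60, 0, 0, -91], [198, -200, -60, 0, 0, -91], [198, -200, -60, 0, 0, -91], [198, -200, -60, 0, 0, -91], [198, -200, -60, 0, 0, -91], [198, -200, -60, 0, 0, -91], [198, -200, -60, 0, 0, -91], [198, -200, -60, 0, 0, -91], [198, -200, -60, 0, 0, -91], [198, -200, -60, 0, 0, -91]],
], grip=50)

```text
time: 1.45
eef_pos: [0.3956, 0.3131, 0.1585]
orientation: [-2.605, -1.756, 0.001]
contact_force: [-0.8, 0.5, 0.5]
width: 0.0465
finger_force: 0.0
```

```bash
cat >> h.py <<'E'
def wrist(name=None,zs=(),box=None):
    s=snapshot("wrist"); W=cloud(s); z=W[...,2]; o=bot.get_obs()
    Rt=R.from_rotvec(o["orientation"]).as_matrix()
    print("tcp",(o["eef_pos"]*1000).round(1),"yawY",np.degrees(np.arctan2(Rt[1,1],Rt[0,1])).round(2),"tilt",Rt[:,2].round(3),"w",round(o["width"]*1000,1),"F",o["contact_force"].round(1),"t",o["time"])
    print("plates"); blobs(orange(s)&(abs(z-.019)<.006),W,150)
    print("tabs"); blobs(orange(s)&(abs(z-.049)<.004),W,60)
    for zz in zs: print("rim",zz); blobs(~orange(s)&(abs(z-zz)<.006),W,150)
    if name: cv2.imwrite(f"pics/{name}.png",s["pixels"][:,:,::-1])
    return s,W
E
python3 -c "
from h import *
wrist('w1')"
```

```text
tcp [395.6 313.2 158.5] yawY -21.96 tilt [-0. -0. -1.] w 46.5 F [ 0.1  0.5 -0.1] t 1.5
plates
[316. 213.] 6197 rect [395.4 317.1] 51.0 100.5 68.6 z [0.018 0.019 0.021]
tabs
[314. 230.] 608 rect [395.6 317.1] 11.0 30.0 67.8 z [0.047 0.049 0.05 ]
```

View pics/w1.png

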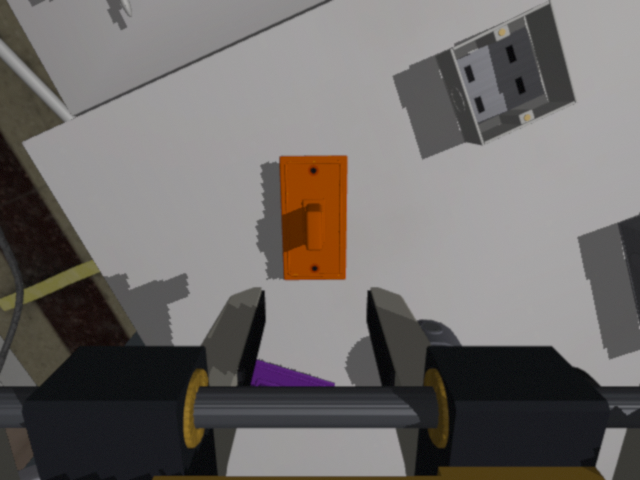

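The wrist view confirms the orange narrow cover at (314,218); the purple one is at (290,375). The square box (510,75) has its lugs at (502,32) and (527,117), so its y runs roughly along world y. Now grasping.

>>> carry_out([
  [[0, 3, -60, 0, 0, 0], [0, 3, -110, 0, 0, 0], [0, 3, -130, 0, 0, 0], [0, 3, -136, 0, 0, 0], [0, 3, -136, 0, 0, 0]],
])

```text
time: 2.12
eef_pos: [0.396, 0.3164, 0.0229]
orientation: [2.605, 1.756, 0.0]
contact_force: [-0.7, 1.0, 0.4]
width: 0.0471
finger_force: 0.0
```

>>> carry_out([
  [[0, 0, 0, 0, 0, 0], [0, 0, 0, 0, 0, 0], [0, 0, 0, 0, 0, 0], [0, 0, 0, 0, 0, 0], [0, 0, 30, 0, 0, 0], [0, 0, 80, 0, 0, 0], [0, 0, 137, 0, 0, 0], [0, 0, 137, 0, 0, 0]],
], grip=0, newtons=35)

```text
time: 3.12
eef_pos: [0.3986, 0.3177, 0.1643]
orientation: [2.604, 1.755, 0.015]
contact_force: [-0.4, 0.9, -0.9]
width: 0.0122
finger_force: 35.0
```

```bash
cat >> h.py <<'E'
def held(name=None):
    s=snapshot("wrist"); W=cloud(s); z=W[...,2]; o=bot.get_obs(); t=o["eef_pos"]
    Rt=R.from_rotvec(o["orientation"]).as_matrix()
    m=orange(s); T=(W-t)@Rt
    print("tcp",(t*1000).round(1),"w",round(o["width"]*1000,1),"Ff",o["finger_force"])
    # plate seen in the tool frame
    m&=(T[...,2]>-.01)&(T[...,2]<.02); print("held, tool frame"); blobs(m,T,150)
    if name: cv2.imwrite(f"pics/{name}.png",s["pixels"][:,:,::-1])
E
python3 -c "
from h import *
held('h1')"
```

```text
tcp [396.9 316.9 161.6] w 11.6 Ff 34.996129274368286
held, tool frame
[316. 242.] 10437 rect [24.4  1.3] 51.1 56.4 -0.0 z [-0.001  0.001  0.002]
[327. 374.] 180 rect [-36.6   6.7] 4.7 17.0 -3.7 z [0.    0.001 0.002]
```

View pics/h1.png

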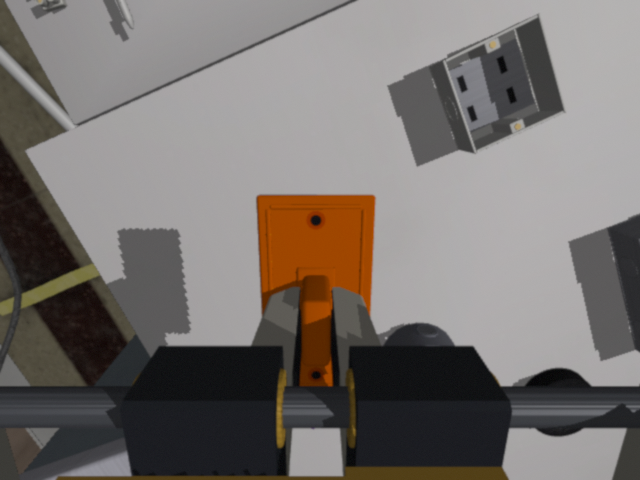

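Narrow cover is gripped, with its far edge at (316,197) and the square box at (502,82). Carrying it toward the narrow box.

>>> carry_out([
  [[15, -60, 20, 0, 0, 0], [30, -115, 40, 0, 0, 2], [45, -175, 40, 0, 0, 4], [60, -235, 40, 0, 0, 6], [75, -290, 40, 0, 0, 8], [90, -350, 40, 0, 0, 10], [105, -410, 40, 0, 0, 12], [120, -470, 40, 0, 0, 14], [135, -525, 40, 0, 0, 16], [150, -580, 40, 0, 0, 18]],
])

```text
time: 4.42
eef_pos: [0.5449, -0.2651, 0.197]
orientation: [-2.295, -2.139, 0.001]
contact_force: [1.0, -0.9, -1.1]
width: 0.0118
finger_force: 35.0
```

>>> carry_out([
  [[15, -60, 0, 0, 0, 2], [30, -115, 0, 0, 0, 3.4], [44, -160, 0, 0, 0, 3.4], [44, -170, 0, 0, 0, 3.4], [44, -170, 0, 0, 0, 3.4], [44, -170, 0, 0, 0, 3.4]],
])

```text
time: 5.18
eef_pos: [0.5896, -0.432, 0.1991]
orientation: [-2.232, -2.208, -0.001]
contact_force: [0.2, 0.1, -0.5]
width: 0.0121
finger_force: 35.0
```

```bash
python3 -c "
from h import *
wrist('w2',(.028,))"
```

```text
tcp [ 589.8 -432.   199.7] yawY -0.59 tilt [-0.     0.001 -1.   ] w 11.8 F [0.4 0.4 0.2] t 5.225
plates
[84.  7.] 1240 rect [ 408.  -266.2] 12.4 73.7 -5.4 z [0.018 0.019 0.02 ]
tabs
rim 0.028
[501. 131.] 1827 rect [ 737.8 -377.4] 2.7 225.8 75.7 z [0.023 0.028 0.033]
[316.  96.] 1260 rect [ 590.9 -339.9] 46.1 95.1 89.4 z [0.023 0.028 0.029]
[164. 192.] 662 rect [ 454.1 -411.3] 33.3 80.0 -50.5 z [0.023 0.03  0.034]
[428. 306.] 1940 rect [ 693.3 -524.7] 71.7 95.8 -10.6 z [0.023 0.027 0.029]
[ 93. 311.] 964 rect [ 375.6 -521.2] 28.0 123.8 -19.8 z [0.023 0.028 0.033]
```

View pics/w2.png

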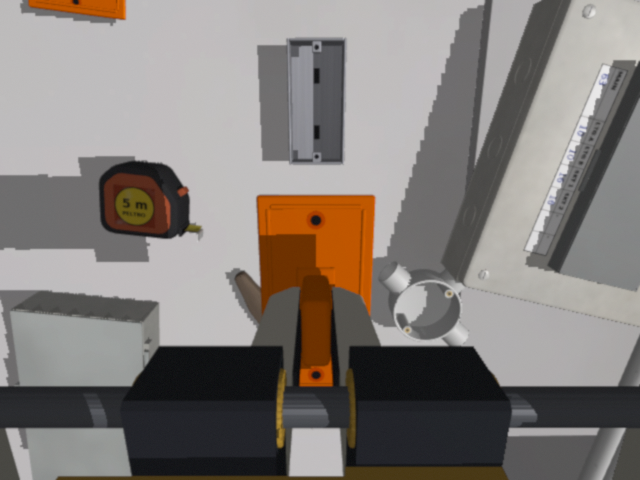

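The narrow box is at (316,100) with lugs at its ends, cover in front at (316,255). The rim fit agrees with the top camera.

>>> carry_out([
  [[0, 50, -20, 0, 0, 0], [0, 90, -60, 0, 0, 0], [0, 90, -110, 0, 0, 0], [0, 90, -130, 0, 0, 0], [0, 90, -130, 0, 0, 0], [0, 90, -130, 0, 0, 0]],
])

```text
time: 5.98
eef_pos: [0.5906, -0.3438, 0.0715]
orientation: [2.232, 2.207, 0.001]
contact_force: [-2.1, -0.9, -0.1]
width: 0.0119
finger_force: 35.0
```

```bash
python3 -c "
from h import *
wrist('w3',(.028,)); held()"
```

```text
tcp [ 590.8 -344.2   71.8] yawY -0.65 tilt [ 0.003 -0.002 -1.   ] w 12.0 F [ 0.7 -1.1  0.3] t 6.025
plates
[17. 78.] 4944 rect [ 439.1 -239.3] 20.9 71.7 81.0 z [0.018 0.019 0.02 ]
tabs
rim 0.028
[588. 274.] 3784 rect [ 743.9 -354. ] 3.8 149.5 75.6 z [0.022 0.028 0.033]
[316. 183.] 730 rect [ 591.6 -296.3] 9.3 45.8 -0.9 z [0.023 0.027 0.029]
[ 87. 353.] 1705 rect [ 446.5 -397.7] 24.1 68.2 -22.2 z [0.023 0.029 0.034]
[511. 441.] 261 rect [ 715.6 -466. ] 2.4 33.1 75.8 z [0.027 0.031 0.034]
tcp [ 590.7 -344.3   71.8] w 12.0 Ff 34.99618470668793
held, tool frame
[315. 242.] 10522 rect [22.9  0.1] 51.4 57.3 0.1 z [0.002 0.004 0.005]
[316. 375.] 613 rect [-38.5  -0.3] 16.6 16.7 86.2 z [0.003 0.004 0.005]
```

View pics/w3.png

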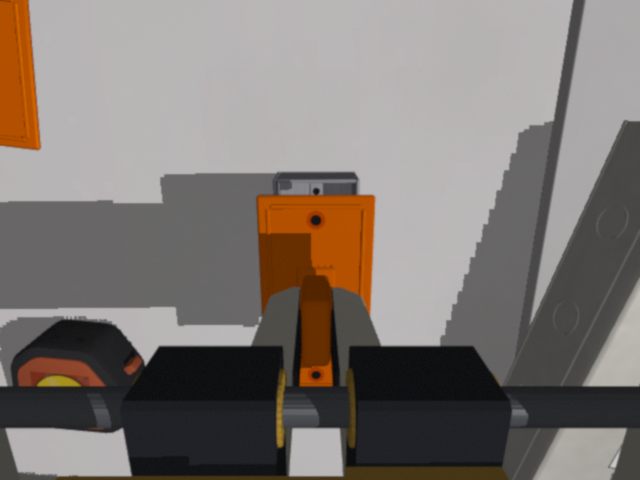

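Both edges show at (316,175) and (316,197): the cover needs +4 mm in y and +1 mm in x. Inserting.

>>> carry_out([
  [[1, 4, 0, 0, 0, 0], [1, 4, -10, 0, 0, 0], [1, 4, -17, 0, 0, 0], [1, 4, -22, 0, 0, 0], [1, 4, -27, 0, 0, 0], [1, 4, -32, 0, 0, 0], [1, 4, -36, 0, 0, 0], [1, 4, -38, 0, 0, 0], [1, 4, -38, 0, 0, 0]],
])

```text
time: 7.2
eef_pos: [0.5907, -0.3398, 0.035]
orientation: [2.233, 2.208, -0.0]
contact_force: [-6.0, 4.8, 18.3]
width: 0.012
finger_force: 35.0
```

```bash
python3 -c "
from h import *
held('w4');print(bot.get_obs()['contact_force'])"
```

```text
tcp [ 590.7 -339.8   35. ] w 11.7 Ff 35.00332474708557
held, tool frame
[316. 241.] 10469 rect [23.2  0.1] 51.2 56.3 -0.1 z [0.002 0.004 0.005]
[316. 375.] 602 rect [-38.4   0.1] 16.3 16.7 89.7 z [0.003 0.004 0.005]
[ 60. 456.] 1359 rect [ -87.3 -136.2] 28.6 41.5 21.2 z [-0.004 -0.003 -0.002]
[-6.42077842  4.49535567 17.80445313]
```

Plate top is at about 31 mm, which is home. A slight extra press, then release and check.

>>> carry_out([
  [[0, 0, -1, 0, 0, 0], [0, 0, -1, 0, 0, 0]],
])

```text
time: 7.5
eef_pos: [0.5907, -0.3398, 0.0349]
orientation: [2.233, 2.208, -0.001]
contact_force: [-8.4, 6.0, 22.5]
width: 0.0117
finger_force: 35.0
```

>>> carry_out([
  [[0, 0, 1, 0, 0, 0], [0, 0, 1, 0, 0, 0], [0, 0, 1, 0, 0, 0], [0, 0, 30, 0, 0, 0], [0, 0, 80, 0, 0, 0], [-30, -10, 125, 0, 0, 0], [-30, -10, 125, 0, 0, 0], [-30, -10, 125, 0, 0, 0]],
], grip=45)

```text
time: 8.5
eef_pos: [0.5605, -0.3495, 0.1548]
orientation: [-2.234, -2.207, -0.0]
contact_force: [-0.1, 0.3, -1.9]
width: 0.0421
finger_force: 0.0
```

```bash
cat >> h.py <<'E'
def plane(zt,name=None):
    # orange plate near height zt: rect and tilt
    s=snapshot("wrist"); W=cloud(s); m=orange(s)&(abs(W[...,2]-zt)<.006)
    n,l,st,c=cv2.connectedComponentsWithStats(m.astype(np.uint8))
    for i in range(1,n):
        if st[i,4]<800: continue
        p=W[l==i]; A=np.c_[p[:,:2]-p[:,:2].mean(0),np.ones(len(p))]; k=np.linalg.lstsq(A,p[:,2],rcond=None)[0]
        print(c[i].round(),st[i,4],*rect(p[:,:2]),"z",(k[2]*1000).round(2),"slope mm/100mm",(k[:2]*100).round(2))
    if name: cv2.imwrite(f"pics/{name}.png",s["pixels"][:,:,::-1])
E
python3 -c "
from h import *
plane(.031);wrist()"
```

```text
[355. 211.] 7807 [ 590.9 -339.2] 50.8 100.6 89.6 z 31.23 slope mm/100mm [-0.16 -0.07]
tcp [ 560.3 -348.9  153.6] yawY -0.66 tilt [-0.002  0.002 -1.   ] w 41.8 F [ 0.9 -0.2 -0.2] t 8.6
plates
[104.  67.] 10238 rect [ 411.6 -233.8] 74.5 75.6 82.2 z [0.018 0.019 0.021]
tabs
[78. 65.] 1039 rect [ 411.8 -234. ] 13.5 30.0 81.7 z [0.046 0.049 0.05 ]
```

Narrow is home: plate at 31.2 mm and flat. Next, the square cover.

>>> carry_out([
  [[-50, 40, 0, 0, 0, -4], [-100, 80, -10, 0, 0, -7], [-148, 114, -40, 0, 0, -7.3], [-148, 114, -90, 0, 0, -7.3], [-148, 114, -120, 0, 0, -7.3], [-148, 114, -131, 0, 0, -7.3], [-148, 114, -131, 0, 0, -7.3], [-148, 114, -131, 0, 0, -7.3]],
])

```text
time: 9.6
eef_pos: [0.4136, -0.2364, 0.0254]
orientation: [2.369, 2.061, 0.0]
contact_force: [0.3, -0.2, -0.4]
width: 0.0421
finger_force: 0.0
```

>>> carry_out([
  [[0, 0, 0, 0, 0, 0], [0, 0, 0, 0, 0, 0], [0, 0, 0, 0, 0, 0], [0, 0, 0, 0, 0, 0], [0, 0, 40, 0, 0, 0], [0, 0, 90, 0, 0, 0], [0, 50, 150, 0, 0, 0], [0, 110, 170, 0, 0, 2], [0, 170, 170, 0, 0, 4], [10, 230, 170, 0, 0, 6]],
], grip=0)

```text
time: 10.85
eef_pos: [0.4213, -0.0132, 0.1955]
orientation: [2.258, 2.181, 0.002]
contact_force: [1.1, -0.2, -0.7]
width: 0.0119
finger_force: 35.0
```

>>> carry_out([
  [[25, 55, 0, 0, 0, 1], [50, 110, 0, 0, 0, 2], [75, 165, 0, 0, 0, 3], [100, 220, 0, 0, 0, 4], [130, 265, 0, 0, 0, 4.5], [139, 285, -20, 0, 0, 4.5], [139, 285, -20, 0, 0, 4.5], [139, 285, -20, 0, 0, 4.5]],
])

```text
time: 11.85
eef_pos: [0.5601, 0.2696, 0.1746]
orientation: [-2.172, -2.27, 0.002]
contact_force: [0.1, 0.3, -0.5]
width: 0.0114
finger_force: 35.0
```

```bash
python3 -c "
from h import *
wrist('w5',(.035,));held()"
```

```text
tcp [560.3 269.4 175.1] yawY 2.49 tilt [ 0. -0. -1.] w 11.8 F [-0.6 -0.7  0.1] t 11.9
plates
tabs
rim 0.035
[323.  94.] 1650 rect [560.5 363.5] 69.0 69.1 3.1 z [0.03  0.035 0.036]
[438. 304.] 934 rect [665.  189.7] 54.3 70.8 1.5 z [0.03  0.034 0.036]
[ 14. 308.] 391 rect [305.5 185. ] 9.2 30.4 -58.1 z [0.029 0.034 0.04 ]
[167. 327.] 1141 rect [435.8 167.6] 50.3 70.4 18.2 z [0.03  0.037 0.041]
tcp [560.5 269.3 175.4] w 11.7 Ff 34.99968230724335
held, tool frame
[316. 264.] 12795 rect [7.6 0.5] 64.8 73.3 89.9 z [0.005 0.006 0.007]
```

View pics/w5.png

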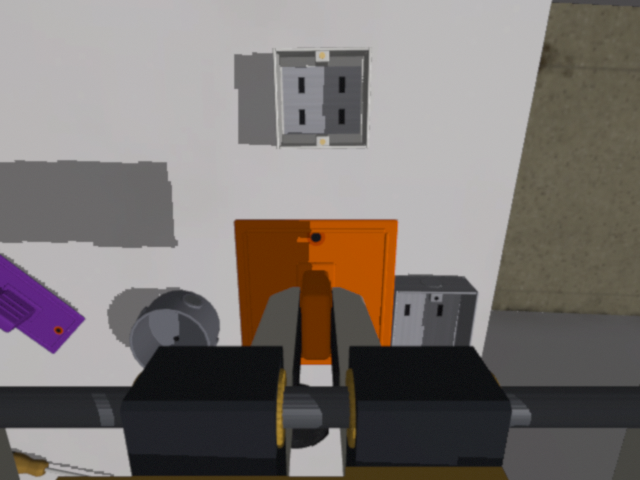

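The square box is at (322,97) with lugs at the +y/-y walls (322,55) and (322,142). The cover is in front at (316,285).

>>> carry_out([
  [[0, 50, -20, 0, 0, 0.4], [0, 92, -50, 0, 0, 0.4], [0, 92, -90, 0, 0, 0.4], [0, 92, -100, 0, 0, 0.4], [0, 92, -100, 0, 0, 0.4], [0, 92, -100, 0, 0, 0.4]],
])

```text
time: 12.7
eef_pos: [0.562, 0.362, 0.0769]
orientation: [2.164, 2.275, 0.005]
contact_force: [-0.7, -1.1, 0.2]
width: 0.0112
finger_force: 35.0
```

```bash
python3 -c "
from h import *
wrist('w6',(.035,));held()"
```

```text
tcp [562.  362.1  76.9] yawY 2.86 tilt [ 0.003  0.001 -1.   ] w 12.0 F [ 0.5  0.5 -0.3] t 12.75
plates
tabs
rim 0.035
[312. 210.] 949 rect [558.8 395.3] 6.7 69.0 2.9 z [0.03  0.034 0.036]
tcp [561.8 362.2  76.7] w 11.6 Ff 34.999762773513794
held, tool frame
[339. 262.] 8959 rect [7.7 3.3] 64.9 67.5 -89.5 z [0.004 0.006 0.007]
```

>>> carry_out([
  [[-1, 0, 0, 0, 0, 0], [-1, 0, -10, 0, 0, 0], [-1, 0, -15, 0, 0, 0], [-1, 0, -19, 0, 0, 0], [-1, 0, -23, 0, 0, 0], [-1, 0, -27, 0, 0, 0], [-1, 0, -31, 0, 0, 0], [-1, 0, -33, 0, 0, 0], [-1, 0, -33, 0, 0, 0]],
])

```text
time: 13.92
eef_pos: [0.5595, 0.3623, 0.044]
orientation: [2.163, 2.277, 0.001]
contact_force: [-4.5, -3.2, 13.0]
width: 0.0119
finger_force: 35.0
```

```bash
python3 -c "
from h import *
held()"
```

```text
tcp [559.5 362.3  44. ] w 11.5 Ff 35.005983710289
held, tool frame
[358. 262.] 6886 rect [ 7.7 12.6] 48.4 64.7 0.1 z [0.004 0.006 0.007]
```

TCP is at 44 mm as expected when home. Press a little more, release and check.

>>> carry_out([
  [[0, 0, -1, 0, 0, 0], [0, 0, -2, 0, 0, 0], [0, 0, -2, 0, 0, 0]],
])

```text
time: 14.35
eef_pos: [0.5595, 0.3623, 0.0439]
orientation: [2.163, 2.277, 0.002]
contact_force: [-8.7, -4.7, 22.9]
width: 0.0115
finger_force: 35.0
```

>>> carry_out([
  [[0, 0, 1, 0, 0, 0], [0, 0, 1, 0, 0, 0], [0, 0, 1, 0, 0, 0], [0, 0, 40, 0, 0, 0], [0, -30, 95, 0, 0, 0], [0, -60, 125, 0, 0, 0], [0, -60, 125, 0, 0, 0], [0, -60, 125, 0, 0, 0]],
], grip=45)

```text
time: 15.35
eef_pos: [0.5589, 0.3025, 0.1631]
orientation: [-2.164, -2.276, 0.002]
contact_force: [-0.1, 0.3, -0.2]
width: 0.0417
finger_force: 0.0
```

```bash
python3 -c "
from h import *
plane(.038);wrist()"
```

```text
[323. 143.] 9271 [559.6 364.2] 73.0 74.9 -87.0 z 38.16 slope mm/100mm [ 0.02 -0.01]
tcp [558.4 302.8 162.3] yawY 2.96 tilt [-0.003 -0.001 -1.   ] w 41.9 F [-0.4  0.5  0.3] t 15.45
plates
tabs
```

Square is home (38.2 mm, flat). Next, the round cover.

>>> carry_out([
  [[-15, -55, 0, 0, 0, 0], [-30, -110, 0, 0, 0, 1], [-50, -170, 0, 0, 0, 2], [-65, -230, 0, 0, 0, 3], [-80, -290, 0, 0, 0, 3], [-95, -340, 0, 0, 0, 3], [-115, -390, 0, 0, 0, 3], [-121, -410, 0, 0, 0, 3], [-121, -410, 0, 0, 0, 3]],
])

```text
time: 16.58
eef_pos: [0.438, -0.1082, 0.1634]
orientation: [-2.105, -2.329, 0.001]
contact_force: [0.2, -0.1, -0.5]
width: 0.0415
finger_force: 0.0
```

```bash
python3 -c "
from h import *
wrist()"
```

```text
tcp [ 438.2 -107.3  163.6] yawY 5.86 tilt [-0.002  0.001 -1.   ] w 41.9 F [-0.4 -0.8 -0.3] t 16.625
plates
[327. 149.] 5412 rect [436.4 -51.5] 73.9 74.0 -88.7 z [0.018 0.019 0.02 ]
[582. 251.] 11437 rect [ 660.2 -117.4] 76.1 137.6 -76.5 z [0.018 0.019 0.02 ]
tabs
[322. 155.] 671 rect [436.8 -51.3] 11.4 29.1 -87.3 z [0.047 0.049 0.05 ]
[606. 273.] 483 rect [ 660.5 -117.2] 11.4 29.7 -77.5 z [0.048 0.049 0.05 ]
```

>>> carry_out([
  [[-1, 54, -40, 0, 0, -3], [-1, 54, -90, 0, 0, -3], [-1, 54, -125, 0, 0, -3], [-1, 54, -139, 0, 0, -3], [-1, 54, -139, 0, 0, -3], [-1, 54, -139, 0, 0, -3]],
])

```text
time: 17.38
eef_pos: [0.438, -0.053, 0.0259]
orientation: [2.162, 2.279, 0.001]
contact_force: [0.2, -0.7, 0.4]
width: 0.0417
finger_force: 0.0
```

>>> carry_out([
  [[0, 0, 0, 0, 0, 0], [0, 0, 0, 0, 0, 0], [0, 0, 0, 0, 0, 0], [0, 0, 0, 0, 0, 0], [0, 0, 40, 0, 0, 0], [0, 50, 80, 0, 0, 0], [0, 100, 130, 0, 0, 0], [0, 124, 150, 0, 0, 0], [0, 124, 150, 0, 0, 0], [0, 124, 150, 0, 0, 0]],
], grip=0)

```text
time: 18.62
eef_pos: [0.4368, 0.0698, 0.1746]
orientation: [-2.163, -2.277, 0.002]
contact_force: [0.0, -0.3, -1.0]
width: 0.0116
finger_force: 35.0
```

```bash
python3 -c "
from h import *
wrist('w7',(.04,));held()"
```

```text
tcp [436.6  69.5 174.3] yawY 2.9 tilt [-0.002 -0.    -1.   ] w 11.6 F [ 0.6  0.7 -1.4] t 18.675
plates
[535. 370.] 2382 rect [648.3 -69.5] 41.0 75.2 12.5 z [0.018 0.019 0.02 ]
[535. 450.] 2148 rect [ 672.1 -155.7] 57.2 70.8 12.1 z [0.018 0.019 0.02 ]
tabs
[549. 439.] 278 rect [ 660.2 -118.2] 10.8 29.1 -77.4 z [0.048 0.049 0.05 ]
rim 0.04
[594. 142.] 808 rect [659.1 149.7] 60.3 132.6 -87.0 z [0.034 0.035 0.036]
[137.  62.] 293 rect [305.2 184.2] 10.4 30.4 -62.6 z [0.035 0.041 0.045]
[325. 105.] 1287 rect [438.7 157.9] 69.2 69.2 -27.3 z [0.035 0.04  0.041]
tcp [436.6  69.4 174.2] w 11.8 Ff 34.97630417346954
held, tool frame
[316. 267.] 9906 rect [11.3  0.7] 58.2 74.2 -89.2 z [0.005 0.007 0.008]
```

View pics/w7.png

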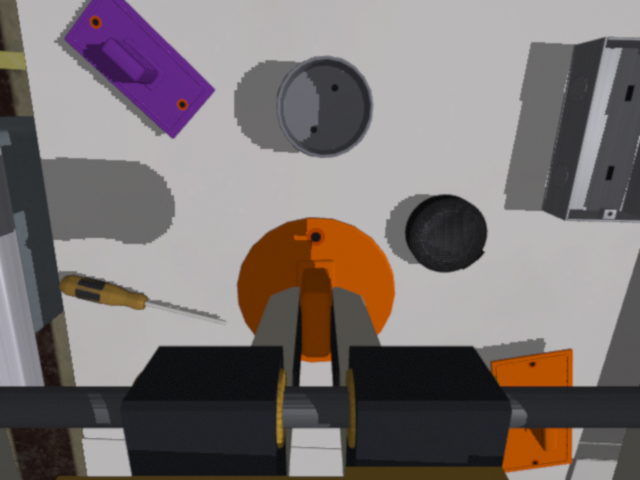

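The round box is at (325,106), the held round cover at (316,285). Moving over.

>>> carry_out([
  [[1.5, 50, -20, 0, 0, 0], [1.5, 86, -50, 0, 0, 0], [1.5, 86, -90, 0, 0, 0], [1.5, 86, -98, 0, 0, 0], [1.5, 86, -98, 0, 0, 0], [1.5, 86, -98, 0, 0, 0]],
])

```text
time: 19.48
eef_pos: [0.4402, 0.1557, 0.0787]
orientation: [2.164, 2.275, 0.003]
contact_force: [0.4, -0.0, -0.2]
width: 0.0117
finger_force: 35.0
```

```bash
python3 -c "
from h import *
wrist('w8',(.04,));held()"
```

```text
tcp [440.2 155.8  78.8] yawY 2.86 tilt [ 0.003  0.    -1.   ] w 11.7 F [-0.5 -1.1 -0.7] t 19.525
plates
tabs
rim 0.04
[ 61. 211.] 886 rect [305.  184.7] 9.9 30.5 -58.7 z [0.035 0.041 0.045]
[307. 217.] 677 rect [434.6 184.6] 16.1 58.8 8.8 z [0.035 0.04  0.041]
[629. 349.] 295 rect [632.7 113.9] 4.1 51.8 -87.4 z [0.034 0.035 0.036]
tcp [440.1 155.9  78.8] w 11.7 Ff 34.97654378414154
held, tool frame
[316. 266.] 9962 rect [11.2  0.6] 58.8 74.4 -89.2 z [0.005 0.007 0.008]
```

>>> carry_out([
  [[-1, -0.5, 0, 0, 0, 0], [-1, -0.5, -8, 0, 0, 0], [-1, -0.5, -13, 0, 0, 0], [-1, -0.5, -17, 0, 0, 0], [-1, -0.5, -21, 0, 0, 0], [-1, -0.5, -25, 0, 0, 0], [-1, -0.5, -28, 0, 0, 0], [-1, -0.5, -30, 0, 0, 0], [-1, -0.5, -30, 0, 0, 0]],
])

```text
time: 20.7
eef_pos: [0.438, 0.1558, 0.0498]
orientation: [2.163, 2.278, 0.001]
contact_force: [-7.8, -1.2, 25.7]
width: 0.012
finger_force: 35.0
```

```bash
python3 -c "
from h import *
held()"
```

```text
tcp [438.  155.8  49.8] w 11.8 Ff 34.99482035636902
held, tool frame
[316. 266.] 9901 rect [11.5  0.3] 58.0 74.6 -88.8 z [0.005 0.007 0.008]
```

>>> carry_out([
  [[0, 0, 1, 0, 0, 0], [0, 0, 1, 0, 0, 0], [0, 0, 1, 0, 0, 0], [0, 0, 40, 0, 0, 0], [0, -30, 90, 0, 0, 0], [0, -60, 115, 0, 0, 0], [0, -60, 115, 0, 0, 0], [0, -60, 115, 0, 0, 0]],
], grip=45)

```text
time: 21.75
eef_pos: [0.4372, 0.0962, 0.1614]
orientation: [-2.164, -2.275, 0.001]
contact_force: [-0.3, 0.3, -0.3]
width: 0.042
finger_force: 0.0
```

```bash
python3 -c "
from h import *
plane(.043);print(bot.get_obs()['eef_pos'])"
```

```text
[321. 144.] 8049 [438.  158.5] 73.7 74.0 8.1 z 43.15 slope mm/100mm [ 0.02 -0.01]
[0.43696049 0.09641444 0.16112877]
```

Round is home (43.2 mm, flat). Last, the double cover.

>>> carry_out([
  [[40, -40, 0, 0, 0, 2], [80, -80, 0, 0, 0, 4], [120, -120, 0, 0, 0, 6], [160, -160, 0, 0, 0, 8], [200, -195, 0, 0, 0, 10], [223, -215, -20, 0, 0, 10.7], [223, -215, -70, 0, 0, 10.7], [223, -215, -115, 0, 0, 10.7], [223, -215, -136, 0, 0, 10.7], [223, -215, -136, 0, 0, 10.7]],
])

```text
time: 23.05
eef_pos: [0.6591, -0.1173, 0.0228]
orientation: [-1.937, -2.465, 0.003]
contact_force: [0.5, -0.1, 0.1]
width: 0.042
finger_force: 0.0
```

>>> carry_out([
  [[0, 0, 0, 0, 0, 0], [0, 0, 0, 0, 0, 0]],
])

```text
time: 23.3
eef_pos: [0.6617, -0.1191, 0.0276]
orientation: [1.941, 2.469, 0.001]
contact_force: [0.0, -0.0, -0.1]
width: 0.0419
finger_force: 0.0
```

>>> carry_out([
  [[0, 0, -3, 0, 0, 0], [0, 0, -3, 0, 0, 0]],
])

```text
time: 23.55
eef_pos: [0.6609, -0.1192, 0.0238]
orientation: [1.942, 2.469, 0.0]
contact_force: [0.3, -0.1, -0.2]
width: 0.0421
finger_force: 0.0
```

>>> carry_out([
  [[0, 0, 0, 0, 0, 0], [0, 0, 0, 0, 0, 0], [0, 0, 0, 0, 0, 0], [0, 0, 0, 0, 0, 0], [0, 0, 40, 0, 0, 0], [0, 40, 85, 0, 0, -3], [1, 90, 120, 0, 0, -6], [2, 145, 135, 0, 0, -9], [4, 190, 150, 0, 0, -11], [4, 204, 150, 0, 0, -11]],
], grip=0)

```text
time: 24.8
eef_pos: [0.6655, 0.0878, 0.1751]
orientation: [2.165, 2.274, 0.004]
contact_force: [-0.7, 0.1, -0.9]
width: 0.0116
finger_force: 35.0
```

>>> carry_out([
  [[0, 0, 0, 0, 0, 0], [0, 0, 0, 0, 0, 0]],
])

```text
time: 25.05
eef_pos: [0.6646, 0.0832, 0.1725]
orientation: [-2.17, -2.27, 0.003]
contact_force: [0.6, -0.4, -0.8]
width: 0.0119
finger_force: 35.0
```

```bash
python3 -c "
from h import *
wrist('w9',(.035,));held()"
```

```text
tcp [664.7  83.  172.5] yawY 2.53 tilt [-0.002 -0.001 -1.   ] w 12.1 F [ 0.3 -0.4 -0.9] t 25.1
plates
tabs
[  5. 115.] 377 rect [444.6 158. ] 9.4 36.1 79.7 z [0.045 0.047 0.052]
rim 0.035
[324.  71.] 1350 rect [665.4 179.7] 70.1 73.2 -88.2 z [0.03  0.034 0.036]
[ 53. 113.] 526 rect [464.2 157.3] 22.0 62.9 88.8 z [0.029 0.033 0.037]
tcp [664.8  83.  172.7] w 11.7 Ff 34.999714493751526
held, tool frame
[316. 227.] 26106 rect [23.6  0.5] 75.5 94.7 -0.1 z [0.003 0.005 0.006]
[316. 373.] 788 rect [-37.8   0. ] 16.8 18.9 -0.7 z [0.004 0.005 0.006]
```

View pics/w9.png

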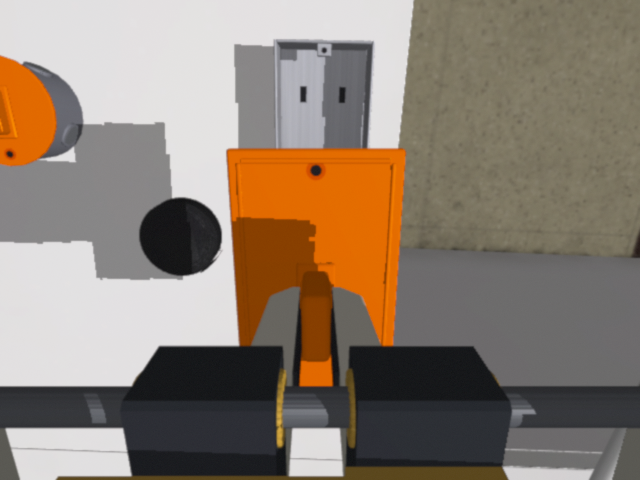

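The double box far end shows at (323,43), lug at (323,50); cover far edge at (316,150). Aligning above the box.

>>> carry_out([
  [[1, 40, -20, 0, 0, -0.7], [1, 65, -50, 0, 0, -0.7], [1, 65, -85, 0, 0, -0.7], [1, 65, -98, 0, 0, -0.7], [1, 65, -98, 0, 0, -0.7], [1, 65, -98, 0, 0, -0.7], [1, 65, -98, 0, 0, -0.7], [1, 65, -98, 0, 0, -0.7]],
])

```text
time: 26.15
eef_pos: [0.6666, 0.1497, 0.0767]
orientation: [2.183, 2.257, 0.002]
contact_force: [0.1, 0.2, -0.8]
width: 0.0117
finger_force: 35.0
```

```bash
python3 -c "
from h import *
wrist('w10',(.035,));held()"
```

```text
tcp [666.4 149.7  76.4] yawY 1.92 tilt [ 0.001  0.    -1.   ] w 12.0 F [-0.4 -0.7 -1. ] t 26.2
plates
tabs
rim 0.035
tcp [666.2 149.8  76.2] w 12.0 Ff 34.99977886676788
held, tool frame
[316. 227.] 26072 rect [23.5  0.4] 75.2 95.0 -0.2 z [0.003 0.004 0.005]
[316. 373.] 790 rect [-38.2  -0.1] 16.7 18.9 -3.7 z [0.003 0.004 0.005]
```

>>> carry_out([
  [[0, -1.5, 0, 0, 0, 0], [0, -1.5, -10, 0, 0, 0], [0, -1.5, -15, 0, 0, 0], [0, -1.5, -19, 0, 0, 0], [0, -1.5, -23, 0, 0, 0], [0, -1.5, -27, 0, 0, 0], [0, -1.5, -31, 0, 0, 0], [0, -1.5, -34, 0, 0, 0], [0, -1.5, -35, 0, 0, 0], [0, -1.5, -35, 0, 0, 0]],
])

```text
time: 27.5
eef_pos: [0.6659, 0.1482, 0.0426]
orientation: [2.183, 2.258, 0.001]
contact_force: [-5.0, -1.5, 10.5]
width: 0.0115
finger_force: 35.0
```

```bash
python3 -c "
from h import *
held()"
```

```text
tcp [665.9 148.3  42.6] w 11.5 Ff 35.00280439853668
held, tool frame
[315. 227.] 26060 rect [23.3  0.2] 75.4 94.9 0.1 z [0.003 0.004 0.006]
[316. 373.] 788 rect [-38.4  -0.3] 16.7 19.4 -3.7 z [0.004 0.004 0.005]
```

>>> carry_out([
  [[0, 0, -2, 0, 0, 0], [0, 0, -2, 0, 0, 0]],
])

```text
time: 27.8
eef_pos: [0.666, 0.1483, 0.0426]
orientation: [2.182, 2.258, 0.001]
contact_force: [-8.2, -1.2, 20.4]
width: 0.0121
finger_force: 35.0
```

>>> carry_out([
  [[0, 0, 1, 0, 0, 0], [0, 0, 1, 0, 0, 0], [0, 0, 1, 0, 0, 0], [0, 0, 40, 0, 0, 0], [-20, -40, 90, 0, 0, 0], [-50, -90, 130, 0, 0, 0], [-60, -90, 170, 0, 0, 0], [-60, -90, 170, 0, 0, 0], [-60, -90, 170, 0, 0, 0]],
], grip=45)

```text
time: 28.92
eef_pos: [0.6058, 0.0583, 0.2079]
orientation: [-2.184, -2.258, 0.0]
contact_force: [0.2, 0.6, -0.1]
width: 0.0418
finger_force: 0.0
```

```bash
python3 -c "
from h import *
plane(.038)
s=snapshot('scene'); cv2.imwrite('pics/end.png',s['pixels'][:,:,::-1])
s=snapshot('top'); W=cloud(s); z=W[...,2]
blobs(orange(s)&(z>.02)&(z<.046),W,150)
m=(z>.009)&(z<.06)&~orange(s)&(W[...,0]>.4)&(W[...,0]<.56)&(abs(W[...,1])<.47); blobs(m,W,300)"
```

```text
[395.  98.] 15960 [666.  150.4] 75.2 136.5 -88.0 z 38.09 slope mm/100mm [-0.07 -0.1 ]
[107.  83.] 5215 [438.2 158.5] 73.8 74.8 -6.3 z 42.91 slope mm/100mm [-0.16 -0.04]
[259. 161.] 242 rect [659.8 147.2] 48.2 60.9 -0.1 z [0.032 0.038 0.043]
[457. 185.] 599 rect [ 590.6 -341.8] 48.9 98.7 89.2 z [0.027 0.032 0.038]
[174. 198.] 670 rect [559.2 359.6] 71.3 73.5 -86.8 z [0.033 0.038 0.043]
[492. 246.] 218 rect [ 439.8 -421. ] 46.2 51.3 -8.5 z [0.033 0.039 0.044]
[490. 247.] 492 rect [ 447.1 -420.3] 65.2 82.2 -7.5 z [0.016 0.037 0.043]
```

View pics/end.png

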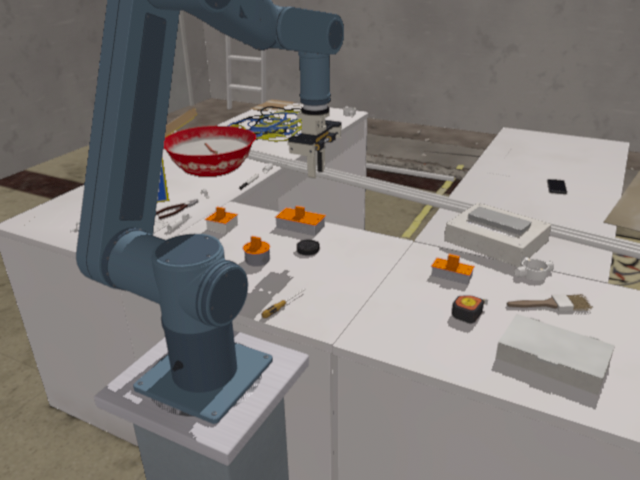

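All four covers are on: square (222,218), double (300,218), round (257,248), narrow (453,265). The tape measure and roll have not moved, and the arm is clear.

```bash
python3 -c "
from plant import job
print(job.job_done())"
```

```text
the job is handed in; nothing more can be done
None
```

All four boxes are closed with their own orange covers; the plates measured flat and at rim height. The tape measure and tape roll were left alone, and the job is handed in at about 29 s.

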